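Clamp a circuit board in the tab-lock board holder

TASK

Take the circuit board by its heat sink and lay it down gently, flat on the two steel rods between the jaws of the red board holder, and let go of it. Then squeeze both orange tabs of the knob well in, without crushing them, and keeping them squeezed turn the knob clockwise until the sprung jaw nips the board squarely against the back jaw, its springs giving about 3 mm and never so much that the board bows. Let the knob go so that the tabs click out and lock it, and leave everything else on the bench where it is.

Things in the scene. Friction and masses are not known exactly. Their poses are not given: they have to be found in the camera images.
- board: green circuit board, 70 (its x) x 90 (its y) x 3 mm, about 110 g, lying flat on the bench; origin in the middle of its underside, z up. Symmetric: either way round is right. Its other parts are under 14 mm high and more than 18 mm from the middle line in y. It must be lowered until it rests, not dropped.
- heat_sink (a point): middle of the top of the black finned heat sink in the middle of the board: 30 (board's x) x 36 (board's y) mm, its top 33 mm above the board's underside and 30 mm above its upper face. Grip it across the 30 mm, fingers closing along the board's x.
- holder: fixed red board holder; origin on the bench under its middle, z up, y along its two steel rods (10 mm thick, at x -22 and +22 mm, tops at z 80 mm) from the back jaw to the knob. Red end plates up to z 89 mm, 70 mm wide in x (105 at the foot), at y -93 and +96 mm; next to the latter a red gearbox, 74 mm in x, y +92 to +162 mm, flat top at z 88 mm.
- rest (a point): point in the holder at x 0, y 0, z 80 mm, level with the rods' tops; axes as the holder's. A board laid on the rods with its middle here and its y along the holder's clears both jaws' lips by 4 mm or more. The two black jaws, 60 mm wide in x, tops 10 mm above the rods, face each other across it; each has a lip reaching out 3 mm, 6 mm above the rods, that goes over the board's edge.
- jaw_home (a point): fixed point in the holder (x 0, y +54.5, z 83 mm) where the face of the sprung jaw, on the knob's side, stands at knob angle 0. The jaw sits on springs of 3 N per mm, no preload, 7 mm travel: when they give 3 mm the board is pressed with 9 N, which puts 0.2 N m on the knob. Snug is 3 to 14 N; over 18 N bows the board.
- back_home (a point): fixed point in the holder (x 0, y -59, z 83 mm): the face of the back jaw, clamped fast on the rods, stands within 6 mm of it to either side along y; where exactly is not measured, so the place where the board is nipped must be felt.
- knob_centre (a point): point on the knob's upright axis at mid-height of the tabs, 113 mm over the bench, at the holder's y +127 mm. The knob: black cap of 40 mm diameter, top at z 130 mm, with two opposed orange tabs, 52 mm over both when out; each tab's flat face is 19 mm wide, z 100 to 126 mm. Round its foot a toothed ring of 75 mm diameter, up to z 95 mm.
- knob (a joint): knob angle, rad, growing clockwise from above, 0 to 1.65. The line through the two tabs is the holder's x axis turned anticlockwise by (0.72 - angle). It winds the sprung jaw to the holder's -y by 22 mm per rad. With both tabs squeezed it turns against 0.02 N m plus 0.022 N m per N of jaw force. Let go, it locks at a multiple of 0.105 rad: the nearest or, under load, the one before.
- tab_a (a joint): travel towards the knob's axis of one orange tab, m: 0 out, 0.005 fully in. A spring holds it out: 7 N to start it, 11 N fully in. Its tooth leaves the ring at 1.5 mm; squeeze both in by 2.5 mm or more, held for 0.2 s, before turning. 16 to 20 N of grip is right; over 32 N crushes the tab.
- tab_b (a joint): the same for the other tab
- wire_reel: bystander: cream reel of wire, 96 mm across, 70 mm high, standing on its flange; origin under its centre
- solder_reel: bystander: blue reel of solder, 56 mm across, 30 mm high; origin under its centre
- cutters: bystander: side cutters with yellow handles, 115 mm long, 13 mm high, lying
- pliers: bystander: long-nose pliers with red handles, 150 mm long, 13 mm high, lying
- screwdriver: bystander: screwdriver with orange handle, 170 mm long, lying
- flux_jar: bystander: jar 48 mm across, 50 mm high
- part_tray: bystander: blue divided tray 90 x 130 x 25 mm
Things that resemble listed ones, but are neither listed nor needed, are in the scene too. What is shaped like the board but white is not meant.

How it is judged (in metres and radians):
On the way, in this order (a step that is already met when the one before it is completed fails the run):
1. the board lies flat on the rods between the jaws, let go of, not yet clamped (z of board in the frame of rest between -0.002 and 0.003 m and angle between board's own z axis and vertical below 0.04 rad and angle between the y axis of board and the y axis of holder, either way round below 0.15 rad and horizontal distance between board and rest below 0.025 m and contact force between board and the fingers below 0.1 N and linear speed of board below 0.02 m/s), for 0.2 s.
2. both tabs are squeezed in by 2.5 mm or more (value of joint each of tab_a, tab_b above 0.0025 m), for 0.2 s.
3. the sprung jaw nips the board against the back jaw with 3 to 14 N (contact force between jaw_c0 and board between 3 and 14 N and contact force between back_jaw_c0 and board above 2 N), for 0.2 s.
At the end, for the whole second after the job is handed in: The board lies flat on the rods (3 mm) and square (0.04 rad), within 20 mm of the middle in x, the sprung jaw pressing it with 3 to 14 N against the back jaw; both tabs are out (under 0.7 mm in), locking the knob; all at rest and let go (all of step 3 and z of board in the frame of rest between -0.002 and 0.003 m and angle between board's own z axis and vertical below 0.04 rad and angle between the y axis of board and the y axis of holder, either way round below 0.04 rad and x of board in the frame of rest between -0.02 and 0.02 m and value of joint each of tab_a, tab_b below 0.0007 m and linear speed of board below 0.01 m/s); the robot touches nothing.
It fails at once if the board is bowed: a jaw presses it with more than 18 N (contact force between any of jaw_c0, back_jaw_c0 and board above 18 N).
It fails at once if a tab is crushed: more than 32 N on it (contact force between the fingers and tab_a_c0 above 32 N or contact force between the fingers and tab_b_c0 above 32 N).
It fails at once if the board is dropped (it falls freely by more than about 8 mm) (contact force between board and the fingers below 0.1 N and linear speed of board above 0.4 m/s).
It fails at once if another thing on the bench is moved by more than 20 mm (distance of any of wire_reel, solder_reel, cutters, pliers, screwdriver, flux_jar, part_tray from where it was at the start of the episode above 0.02 m).
It also fails if it takes over 54 s, if anything falls off the work surface, if the arm or the gripper's body presses on something with over 40 N, if the wrist force passes 120 N, or if a joint passes its speed limit or range.

ROBOT

A 6-joint arm with a two-finger parallel gripper is mounted at the origin on the work surface. World frame = base frame: x ahead of the robot, y to its left, z up, the work surface at z = 0. Lengths are in mm, angles in rad, forces in N, time in s.
With the tool pointing down it reaches from about 250 to 800 mm from the base axis. Payload 3.9 kg.
Tool frame: the origin (TCP) lies at the very end of the fingers, on their centre line; the grasp point (between the pads) lies 19 mm behind it; z points along the fingers, y is the line along which they close (so a half turn about z gives the same grasp; the last joint's range is limited). The gripper opens to 85 mm and grips with 20 to 120 N. Pads are 22 mm wide; open, the fingers measure 114 mm over their backs; the gripper's body (76 mm by 85 mm) begins 54 mm behind the grasp point. The pads swing forward as they close: fully open they stand 13 mm farther back than shut.
Start: joints at [1.202, 0.26, -0.138, 1.173, 0, 1.571], TCP at [189.255, 489.691, 231.304] pointing down, gripper open.
Joint ranges: [-2.78, 2.78], [-0.83, 1.72], [-1.28, 1.37], [-1.9, 2.12], [-1.57, 1.48], [-3.14, 3.14]. Speed limits (rad/s): [2.57, 2.57, 3.14, 3.14, 3.14, 3.14].

INTERFACE

Orientations are given as a unit quaternion [w, x, y, z].
In Python, from station import arm gives the robot as it stands. The module is installed in compiled form; this text tells all that it offers.
- The arm moves only by the tool carry_out, never from a script. Its arguments are lists of equal length, an entry for each row: "claw": the closure, from 0 (fully open) to 1 (shut); "slide": the shift along the tool's x, y, z in units of 100 mm (1.0 is 100 mm), a list of three; "yaw": the turn about the tool's z in units of 0.5 rad (1.0 is 0.5 rad). A call has 1 to 20 rows; each row is the pose to reach, as a shift and turn from the pose commanded when the call began, along the tool's axes at that moment; what a row does not reach only later rows make up. A row lasts 1/10 s, in which the tool goes at most 50 mm and 8.59 degrees, less where a joint would pass 70% of its speed; a pose out of reach is approached as far as the arm can. A call with a number of a shift or a turn outside -1 to 1 is refused whole. A call with a gripper value outside its range is refused whole. The fingers move at their own pace and stop on an object; "squeeze" is the grip in N (left out, the last holds). Time passes only in rows, so rows that repeat a pose let the fingers close. It gives the time, the measured TCP pose, the force, the opening and the grip force at its end, in the units of the state.
- arm.sense(): the state, without advancing time (a new reading comes with each control period).
- arm.get_image(name): name is "scene" or "top" or "wrist"; returns a dict with "image" (420x560x3 uint8, blue, green, red), "depth" (420x560 float32, mm along the optical axis (not along the pixel's ray), 0 where there is no reading), "camera_matrix" (3x3 intrinsics, pixels), "R" (3x3) and "t" (3): a world point X has camera coordinates R X + t. Camera axes: x right, y down, z forward; pixel columns grow to the right and rows downward; lengths in mm; the calibration is good to about 2 mm. A picture is of the moment at which its call begins.
- arm.hand_in(): hands the job in; it is judged then, once.
The state is a dict: "clock": time; "joint_positions": joint angles; "dq": joint speeds; "joint_efforts": joint torques, N m; "ee_pos": TCP position; "tool_rot": TCP orientation; "force": force on the tool from outside, world axes, zero at the start; "ft_torque": the same for the moment, N m; "grip_width": finger opening in mm; "gripper_force": force on a finger pad.
Only numpy, scipy, OpenCV 4.12 (cv2) and the standard library are available. Lean on these libraries where they do the work, as an engineer would, in place of code of your own. Each camera call takes 0.05 s, during which the arm holds its last target. There are 200 camera calls.

## Working session

There is one attempt and no reset: what is moved stays moved. The work goes in short steps, Python scripts to look and compute and a tool call to move; the robot and the scene stay as the last step left them, time stands still between calls to the robot, and variables do not carry over. Pictures are saved under pics/ and viewed, at most 10 in all, crops included, and the job is handed in when it is done.

Besides the shell and the picture viewer there is one more tool, called after ">>>" by a JSON object that holds its "method" and its "body". carry_out: Moves the arm, as the interface text tells. Shifts and turns lie within -1 to 1; 1 stands for 100 mm of shift or 0.5 rad of turn. Its arguments: {"type":"object","properties":{"claw":{"type":"array","items":{"type":"number"}},"slide":{"type":"array","items":{"type":"array","items":{"type":"number"}}},"yaw":{"type":"array","items":{"type":"number"}},"squeeze":{"type":"number"}},"required":["claw","slide","yaw"]}

```bash
mkdir -p pics; cat > h.py <<'E'
import numpy as np,cv2
from station import arm
def grab(n,f=None):
    d=arm.get_image(n)
    if f: cv2.imwrite('pics/'+f,d['image'])
    np.savez(''+n+'.npz',**{k:np.array(d[k]) for k in d})
    return d
def w(d,u,v,z=None):
    K=d['camera_matrix'];R=d['R'];t=d['t']
    r=np.linalg.inv(K)@np.array([u,v,1.])
    if z is None:
        p=d['depth'][int(v)-1:int(v)+2,int(u)-1:int(u)+2]; s=np.median(p[p>0])
        return R.T@(r*s-t)
    o=-R.T@t; g=R.T@r
    return o+g*(z-o[2])/g[2]
E
python3 - <<'E'
from h import *
grab('top','top1.png');grab('scene','scene1.png')
s=arm.sense();print(s)
E
```

```text
{'clock': 0.1, 'joint_positions': array([ 1.20199651e+00,  2.60604196e-01, -1.39229596e-01,  1.17271720e+00,
        1.29697690e-06,  1.57077973e+00]), 'dq': array([-0.00023618, -0.00074754,  0.00238528,  0.00109133, -0.00015173,
       -0.00201812]), 'joint_efforts': array([-1.22822767e-04, -4.06509054e+01,  2.54527134e+01,  1.00605818e-02,
       -5.33194941e-05, -3.77958315e-06]), 'ee_pos': array([189.03872787, 489.12666998, 230.55951926]), 'tool_rot': array([-1.61509141e-04,  1.83348417e-01,  9.83047602e-01, -8.62336987e-04]), 'force': array([-0.162371  , -0.10080176, -0.12193696]), 'ft_torque': array([ 0.00691439, -0.00870433,  0.02336349]), 'gripper_force': 0.0, 'grip_width': 85.41622711773684}
```

View pics/top1.png

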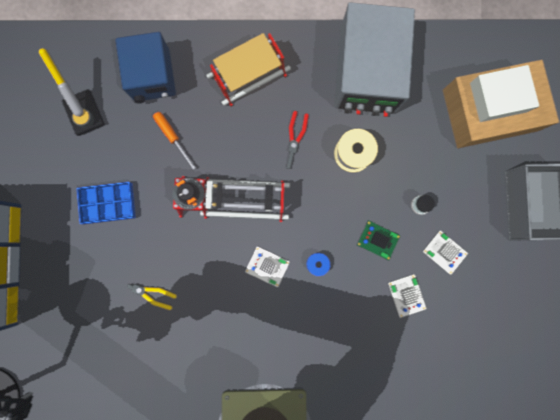

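View pics/scene1.png

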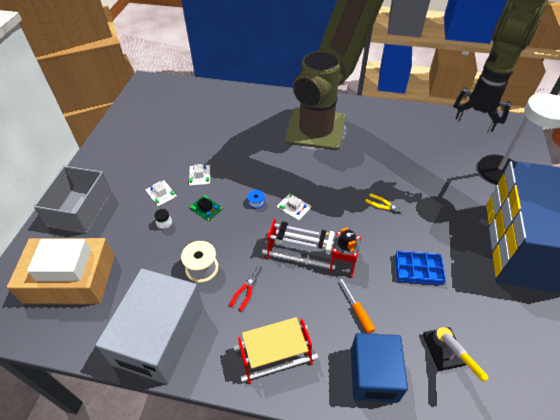

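The top view shows the board at about (379,239), the holder from x≈175 to 290 at y≈195, and its knob at (187,192). The white decoy boards are apart from these. I'll enlarge the crops next.

```bash
python3 - <<'E'
from h import *
d=dict(np.load('top.npz'));im=d['image']
a=cv2.resize(im[165:230,165:300],None,fx=5.5,fy=5.5,interpolation=cv2.INTER_CUBIC)[:,:742]
b=cv2.resize(im[215:262,350:410],None,fx=5,fy=5,interpolation=cv2.INTER_CUBIC)
o=np.zeros((600,800,3),np.uint8);o[:a.shape[0],:a.shape[1]]=a;o[360:360+b.shape[0],:b.shape[1]]=b
cv2.imwrite('pics/crop1.png',o)
print(d['camera_matrix'],-d['R'].T@d['t'])
for n,u,v,z in [('board',379,239,0),('hs',381,239,33),('knob',187,192,130)]: print(n,w(d,u,v,z),w(d,u,v))
g=cv2.inRange(cv2.cvtColor(im,cv2.COLOR_BGR2HSV),(50,100,30),(85,255,255));g[:, :345]=0;g[:,405:]=0;g[:215]=0;g[265:]=0
c=max(cv2.findContours(cv2.morphologyEx(g,cv2.MORPH_CLOSE,np.ones((9,9))),0,2)[0],key=cv2.contourArea)
bx=cv2.boxPoints(cv2.minAreaRect(c));print(bx);print([w(d,*p,3) for p in bx])
E
```

```text
[[466.21077239   0.         283.8426159 ]
 [  0.         466.21077239 207.55669871]
 [  0.           0.           1.        ]] [ 455.7147654   -23.56004965 1181.06768128]
board [ 470.34264619 -297.33183133    0.        ] [ 470.00388075 -290.99158153   27.35221316]
hs [ 469.86178963 -294.6543612    33.        ] [ 469.89961261 -295.37914939   29.93056673]
knob [580.86145187 165.20496332 130.        ] [580.72926017 165.00557197 131.11023649]
[[356.75183 244.81752]
 [368.146   220.40147]
 [399.73358 235.14235]
 [388.33942 259.5584 ]]
[array([ 456.44375331, -239.5510096 ,    3.        ]), array([ 517.88635402, -270.38548429,    3.        ]), array([ 479.31420643, -349.93245736,    3.        ]), array([ 418.11465618, -318.7255363 ,    3.        ])]
```

View pics/crop1.png

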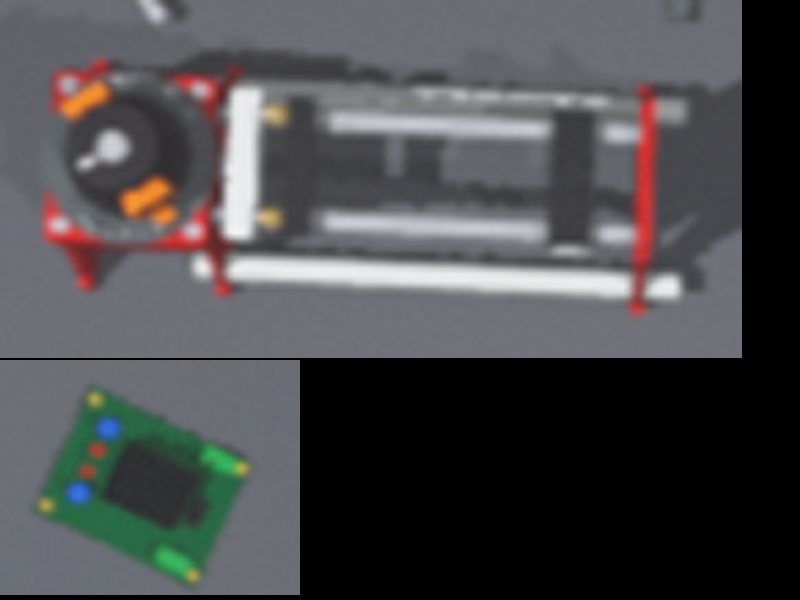

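```bash
cat >> h.py <<'E'
def az():
    q=arm.sense()['tool_rot'];return 2*np.arctan2(q[2],q[1])-np.pi/2   # azimuth of tool y, tool down
def plan(x,y,z,a=None):
    """a: azimuth deg of tool y wanted. prints calls, assuming ideal tracking"""
    s=arm.sense();p=s['ee_pos'].copy();c=az();c=(c+np.pi)%(2*np.pi)-np.pi
    da=0 if a is None else (np.radians(a)-c+np.pi/2)%np.pi-np.pi/2
    if a is not None: print('yaw total rad',-da,'now az',np.degrees(c),'j6',s['joint_positions'][5])
    d=np.array([x,y,z])-p
    for n in range(1,15):
        out=[];cc=c
        for i in range(n):
            e=d/n;ty=np.array([np.cos(cc),np.sin(cc)]);tx=np.array([-ty[1],ty[0]])*1.0
            # tool x = ty x tz ; tz=-z
            tx=np.cross([*ty,0],[0,0,-1])[:2]
            out.append(np.round([tx@e[:2]/100,ty@e[:2]/100,-e[2]/100,-da/n/.5],3));cc+=da/n
        if np.abs(out).max()<=1: break
    print('\n'.join(map(str,out)))
def holder(): return None
E
python3 - <<'E'
from h import *
d=dict(np.load('top.npz'))
f=lambda u,v,z:w(d,165+u/5.5,165+v/5.5,z)[:2]
for n,u,v,z in [('rodU',330,121,80),('rodU',640,134,80),('rodL',325,221,80),('rodL',635,235,80),('plateT',645,92,89),('plateB',645,265,89),('backjawR',592,110,90),('backjawface',552,112,90),('bf',550,245,90),('sprF',315,100,90),('sprF',313,245,90)]: print(n,f(u,v,z))
s=arm.sense();print(np.degrees(az()))
plan(500,30,300,-3)
E
```

```text
rodU [597.68855372  84.56913305]
rodU [590.48755581 -49.03316628]
rodL [554.42955957  86.90539818]
rodL [546.69829516 -46.24330421]
plateT [607.51802648 -51.23566929]
plateB [533.04597787 -50.1446495 ]
backjawR [599.85758348 -28.37674446]
backjawface [599.18983186 -11.23651849]
bf [542.05375714  -9.71886395]
sprF [605.51429364  89.93901502]
sprF [543.34583856  91.03605509]
68.87027834502746
yaw total rad 1.2543729914455104 now az 68.87027834502746 j6 1.5707797259004646
[-0.759 -0.527 -0.116  0.418]
[-0.852 -0.358 -0.116  0.418]
[-0.908 -0.173 -0.116  0.418]
[-0.924  0.019 -0.116  0.418]
[-0.9    0.21  -0.116  0.418]
[-0.837  0.392 -0.116  0.418]
```

>>> {"method": "carry_out", "body": {"claw": [0,0,0], "slide": [[-0.76,-0.53,-0.12],[-0.76,-0.53,-0.12],[-0.76,-0.53,-0.12]], "yaw": [0.42,0.42,0.42], "squeeze": 20}}

```text
clock: 0.4
ee_pos: [242.5, 409.1, 243.6]
tool_rot: [0.001, 0.288, 0.958, -0.001]
force: [-1.0, 0.9, -0.2]
grip_width: 85.8
gripper_force: 0.0
```

>>> {"method": "carry_out", "body": {"claw": [0,0,0], "slide": [[-0.85,-0.36,-0.12],[-0.85,-0.36,-0.12],[-0.85,-0.36,-0.12]], "yaw": [0.42,0.42,0.42]}}

```text
clock: 0.7
ee_pos: [294.1, 333.3, 255.7]
tool_rot: [0.001, 0.387, 0.922, -0.0]
force: [-0.5, 0.0, -0.7]
grip_width: 85.5
gripper_force: 0.0
```

>>> {"method": "carry_out", "body": {"claw": [0,0,0], "slide": [[-0.91,-0.17,-0.12],[-0.91,-0.17,-0.12],[-0.91,-0.17,-0.12]], "yaw": [0.42,0.42,0.42]}}

```text
clock: 1.0
ee_pos: [346.5, 257.5, 267.7]
tool_rot: [0.001, 0.481, 0.877, 0.0]
force: [-0.5, 0.6, 0.4]
grip_width: 85.3
gripper_force: 0.0
```

>>> {"method": "carry_out", "body": {"claw": [0,0,0], "slide": [[-0.92,0.02,-0.12],[-0.92,0.02,-0.12],[-0.92,0.02,-0.12]], "yaw": [0.42,0.42,0.42]}}

```text
clock: 1.3
ee_pos: [398.3, 181.8, 279.6]
tool_rot: [0.001, 0.57, 0.822, 0.0]
force: [0.3, 1.0, -0.1]
grip_width: 85.6
gripper_force: 0.0
```

>>> {"method": "carry_out", "body": {"claw": [0,0,0], "slide": [[-0.9,0.21,-0.12],[-0.9,0.21,-0.12],[-0.9,0.21,-0.12]], "yaw": [0.42,0.42,0.42]}}

```text
clock: 1.6
ee_pos: [450.1, 105.4, 291.3]
tool_rot: [0.001, 0.653, 0.758, 0.0]
force: [0.0, 0.9, -0.8]
grip_width: 85.7
gripper_force: 0.0
```

>>> {"method": "carry_out", "body": {"claw": [0,0,0], "slide": [[-0.4,0.39,-0.12],[-0.4,0.39,-0.12],[-0.4,0.39,-0.12],[-0.4,0.39,-0.12]], "yaw": [0.42,0.42,0.42,0.42]}}

```text
schema error: expected 3 entries
```

```bash
python3 - <<'E'
from h import *
d=grab('wrist','w1.png');s=arm.sense();print(s['clock'],s['ee_pos'],np.degrees(az()))
print(-d['R'].T@d['t'],d['R'],d['camera_matrix'])
E
```

```text
1.65 [448.51684438 106.81594863 290.9567804 ] 8.63487052802913
[438.24561216 179.02539001 434.38882612] [[ 0.98887921  0.14870897  0.00188499]
 [ 0.14166906 -0.94577078  0.29231407]
 [ 0.0452525  -0.28879626 -0.95632052]] [[352.35314556   0.         282.50973066]
 [  0.         352.35314556 210.58705619]
 [  0.           0.           1.        ]]
```

View pics/w1.png

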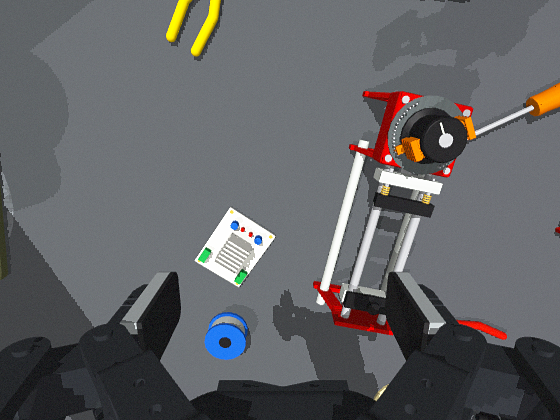

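The wrist view shows the holder on the right: knob cap about (446,140), sprung jaw about (404,205), back jaw about (365,300). A decoy board and the solder reel are to its left. I'll fit the holder from the depth and go on to the board.

```bash
cat >> h.py <<'E'
def cloud(d):
    D=d['depth'];v,u=np.nonzero(D>0);s=D[v,u]
    P=(np.linalg.inv(d['camera_matrix'])@np.vstack([u,v,np.ones(len(u))]))*s
    return (d['R'].T@(P-d['t'][:,None])).T,d['image'][v,u]
E
python3 - <<'E'
from h import *
for n in ('wrist','top'):
    d=dict(np.load(n+'.npz'));P,C=cloud(d)
    m=(abs(P[:,0]-580)<26)&(abs(P[:,1]-165)<26)&(abs(P[:,2]-130)<4)
    k=P[m];lo=k.min(0);hi=k.max(0);print(n,'knob',m.sum(),np.median(k,0),(lo+hi)/2,hi-lo,cv2.minEnclosingCircle(k[:,:2].astype(np.float32)))
    for x0 in (551,595):
        m=(abs(P[:,0]-x0)<9)&(P[:,1]>0)&(P[:,1]<75)&(abs(P[:,2]-78.5)<4)&(C.min(1)>90)
        k=P[m];print('rod',m.sum(),np.polyfit(k[:,1]-40,k[:,0],1),np.percentile(k[:,2],95))
plan(468,-295,220,-26.5)
E
```

```text
wrist knob 1929 [578.24231565 170.45228909 130.26374582] [580.10078114 169.52850742 129.60015485] [51.67652138 42.13722522  7.19944814] ((580.0253295898438, 169.39178466796875), 27.389528274536133)
rod 596 [5.74856383e-02 5.49385992e+02] 81.30390564880761
rod 450 [6.04915188e-02 5.93010368e+02] 81.221873351106
top knob 243 [583.15048596 169.70293019 129.586636  ] [581.26513768 169.22937903 129.96106561] [45.82757673 38.34568833  7.83041027] ((582.306884765625, 170.0784454345703), 26.592031478881836)
rod 118 [5.79842414e-02 5.53084521e+02] 81.5694502482903
rod 122 [5.65879351e-02 5.97069814e+02] 81.28937709233502
yaw total rad 0.6132191729760267 now az 8.634870528029115 j6 1.653234602506808
[-0.8   -0.082  0.142  0.245]
[-0.804  0.016  0.142  0.245]
[-0.796  0.115  0.142  0.245]
[-0.776  0.211  0.142  0.245]
[-0.745  0.305  0.142  0.245]
```

>>> {"method": "carry_out", "body": {"claw": [0,0,0], "slide": [[-0.8,-0.08,0.0],[-0.8,-0.08,0.0],[-0.8,-0.08,0.0]], "yaw": [0.25,0.25,0.25]}}

```text
clock: 1.95
ee_pos: [451.1, 26.0, 290.8]
tool_rot: [-0.0, 0.698, 0.716, -0.0]
force: [-0.0, 0.7, 0.1]
grip_width: 85.3
gripper_force: 0.0
```

>>> {"method": "carry_out", "body": {"claw": [0,0,0], "slide": [[-0.8,0.02,0.1],[-0.8,0.02,0.1],[-0.8,0.02,0.1]], "yaw": [0.25,0.25,0.25]}}

```text
clock: 2.25
ee_pos: [455.6, -53.6, 280.3]
tool_rot: [-0.001, 0.741, 0.671, -0.0]
force: [0.4, 0.7, 0.0]
grip_width: 85.3
gripper_force: 0.0
```

>>> {"method": "carry_out", "body": {"claw": [0,0,0], "slide": [[-0.8,0.11,0.2],[-0.8,0.11,0.2],[-0.8,0.11,0.2]], "yaw": [0.25,0.25,0.25]}}

```text
clock: 2.55
ee_pos: [459.1, -134.2, 259.9]
tool_rot: [-0.001, 0.782, 0.624, -0.0]
force: [-0.2, 0.6, -0.1]
grip_width: 85.5
gripper_force: 0.0
```

>>> {"method": "carry_out", "body": {"claw": [0,0,0], "slide": [[-0.78,0.21,0.2],[-0.78,0.21,0.2],[-0.78,0.21,0.2],[-0.78,0.21,0.2],[-0.78,0.21,0.2]], "yaw": [0.25,0.25,0.25,0.25,0.25]}}

```text
schema error: expected 3 entries
```

```bash
python3 - <<'E'
from h import *
print('x')
E
```

```text
x
```

>>> {"method": "carry_out", "body": {"claw": [0,0,0,0], "slide": [[-0.78,0.21,0.1],[-0.78,0.21,0.1],[-0.78,0.21,0.1],[-0.78,0.21,0.1]], "yaw": [0.25,0.25,0.25,0.25]}}

```text
clock: 2.95
ee_pos: [462.7, -212.9, 251.1]
tool_rot: [-0.001, 0.818, 0.575, 0.0]
force: [0.2, -0.3, 0.8]
grip_width: 85.4
gripper_force: 0.0
```

```bash
python3 - <<'E'
from h import *
d=grab('wrist','w2.png')
P,C=cloud(d)
h=P[(abs(P[:,0]-468)<30)&(abs(P[:,1]+295)<30)&(abs(P[:,2]-32)<6)]
print('sink',len(h),cv2.minAreaRect(h[:,:2].astype(np.float32)),np.percentile(h[:,2],[5,50,95]))
hsv=cv2.cvtColor(C[None],cv2.COLOR_BGR2HSV)[0]
m=(hsv[:,0]>45)&(hsv[:,0]<90)&(hsv[:,1]>90)&(P[:,2]<8)&(abs(P[:,0]-468)<70)&(abs(P[:,1]+295)<70)
print('board',m.sum(),cv2.minAreaRect(P[m][:,:2].astype(np.float32)))
plan(468,-295,100,-26.5)
E
```

```text
sink 828 ((465.18414306640625, -294.6064453125), (36.881107330322266, 30.09014320373535), 63.53205108642578) [26.78786567 32.36527403 34.45013761]
board 2618 ((465.1976318359375, -295.67510986328125), (92.44015502929688, 70.95659637451172), 63.449466705322266)
yaw total rad 0.11690582790614101 now az -19.801789460495403 j6 1.4846474526164564
[-0.378  0.165  0.756  0.117]
[-0.368  0.186  0.756  0.117]
```

View pics/w2.png

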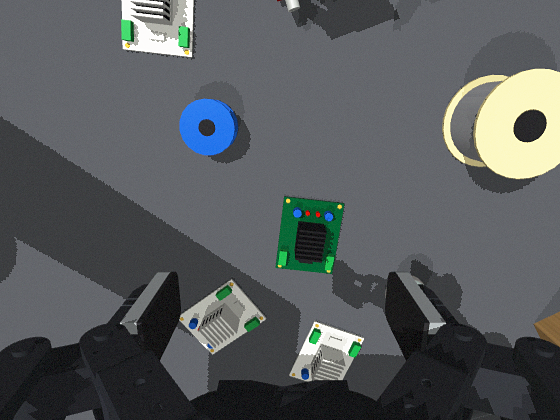

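Board centre is about (465.5,−295), with its x axis at azimuth −26.5°; in the image it is at (310,235). The decoys are well clear of the fingers.

>>> {"method": "carry_out", "body": {"claw": [0,0,0], "slide": [[-0.38,0.15,0.75],[-0.38,0.15,0.75],[-0.38,0.15,0.75]], "yaw": [0.12,0.12,0.12]}}

```text
clock: 3.3
ee_pos: [461.2, -253.5, 172.6]
tool_rot: [-0.003, 0.835, 0.55, -0.002]
force: [-0.8, 0.1, -0.4]
grip_width: 85.5
gripper_force: 0.0
```

>>> {"method": "carry_out", "body": {"claw": [0,0,0,0], "slide": [[-0.38,0.16,0.75],[-0.38,0.16,0.75],[-0.38,0.16,0.75],[-0.38,0.16,0.75]], "yaw": [0.12,0.12,0.12,0.12]}}

```text
clock: 3.7
ee_pos: [463.6, -295.5, 102.4]
tool_rot: [-0.0, 0.851, 0.524, 0.0]
force: [0.5, 0.4, 0.3]
grip_width: 85.4
gripper_force: 0.0
```

```bash
python3 - <<'E'
from h import *
d=grab('wrist')
P,C=cloud(d)
h=P[(abs(P[:,0]-468)<30)&(abs(P[:,1]+295)<30)&(abs(P[:,2]-32)<6)]
print('sink',len(h),cv2.minAreaRect(h[:,:2].astype(np.float32)),np.percentile(h[:,2],[5,50,95]))
print(arm.sense()['ee_pos'])
plan(465.5,-295,8,-26.5)
E
```

```text
sink 2288 ((465.0069274902344, -294.8642578125), (37.2773323059082, 29.935195922851562), 63.50849151611328) [26.72334663 32.61000457 34.28241876]
[ 464.2834896  -295.92359978  103.24228475]
yaw total rad -0.003862080381435984 now az -26.72128090599656 j6 1.4692016484820998
[ 0.014  0.007  0.952 -0.008]
```

>>> {"method": "carry_out", "body": {"claw": [0,0,0,0,0,0], "slide": [[0.01,0.01,0.4],[0.01,0.01,0.7],[0.01,0.01,0.85],[0.01,0.01,0.95],[0.01,0.01,0.95],[0.01,0.01,0.95]], "yaw": [0,0,0,0,0,0]}}

```text
clock: 4.35
ee_pos: [465.7, -296.8, 7.9]
tool_rot: [0.001, 0.852, 0.524, 0.001]
force: [-0.2, -0.1, -0.5]
grip_width: 85.6
gripper_force: 0.0
```

>>> {"method": "carry_out", "body": {"claw": [1,1,1,1,1,1,1,1,1,1], "slide": [[0,0,0],[0,0,0],[0,0,0],[0,0,0],[0,0,0],[0,0,0],[0,0,0],[0,0,0],[0,0,0],[0,0,0]], "yaw": [0,0,0,0,0,0,0,0,0,0], "squeeze": 30}}

```text
clock: 5.35
ee_pos: [464.8, -296.9, 6.8]
tool_rot: [0.0, 0.852, 0.524, 0.0]
force: [-0.3, 0.4, 5.6]
grip_width: 29.5
gripper_force: 31.6
```

Gripped at 29.5 mm. Now I'll lift.

>>> {"method": "carry_out", "body": {"claw": [1,1,1,1], "slide": [[0,0,-0.2],[0,0,-0.5],[0,0,-0.9],[0,0,-1]], "yaw": [0,0,0,0]}}

```text
clock: 5.75
ee_pos: [466.2, -297.8, 109.7]
tool_rot: [0.002, 0.852, 0.524, 0.001]
force: [0.8, -0.4, -0.9]
grip_width: 29.4
gripper_force: 30.9
```

>>> {"method": "carry_out", "body": {"claw": [1,1,1,1], "slide": [[0,0,-0.4],[0,0,-0.8],[0,0,-1],[0,0,-1]], "yaw": [0,0,0,0]}}

```text
clock: 6.15
ee_pos: [465.9, -297.6, 208.7]
tool_rot: [0.002, 0.852, 0.524, 0.001]
force: [-0.4, 0.4, -1.5]
grip_width: 29.4
gripper_force: 30.9
```

```bash
python3 - <<'E'
from h import *
s=arm.sense();print(s['ee_pos'],s['grip_width'],s['force'],s['ft_torque'])
plan(555,-60,215,-3.3)
E
```

```text
[ 465.93238807 -297.56741118  208.69185032] 29.43884579998178 [-0.38229698  0.38839991 -1.52204047] [-0.02123868 -0.0281597  -0.00475337]
yaw total rad -0.41044388969022894 now az -26.816702606183238 j6 1.4704840889282118
[ 0.841 -0.092 -0.021 -0.274]
[ 0.845  0.023 -0.021 -0.274]
[ 0.834  0.138 -0.021 -0.274]
```

>>> {"method": "carry_out", "body": {"claw": [1,1,1,1], "slide": [[0.3,-0.03,-0.02],[0.6,-0.06,-0.02],[0.84,-0.09,-0.02],[0.84,-0.09,-0.02]], "yaw": [-0.1,-0.2,-0.27,-0.27]}}

```text
clock: 6.55
ee_pos: [493.6, -214.5, 205.6]
tool_rot: [-0.002, 0.813, 0.582, -0.001]
force: [-0.4, -0.7, -0.8]
grip_width: 29.5
gripper_force: 30.8
```

>>> {"method": "carry_out", "body": {"claw": [1,1,1,1], "slide": [[0.3,0.01,-0.02],[0.6,0.02,-0.02],[0.84,0.02,-0.02],[0.84,0.02,-0.02]], "yaw": [-0.1,-0.2,-0.27,-0.27]}}

```text
clock: 6.95
ee_pos: [523.2, -136.8, 208.2]
tool_rot: [-0.002, 0.773, 0.635, -0.001]
force: [0.0, -0.6, -1.6]
grip_width: 29.4
gripper_force: 30.8
```

>>> {"method": "carry_out", "body": {"claw": [1,1,1,1,1,1], "slide": [[0.3,0.05,-0.02],[0.6,0.1,-0.02],[0.83,0.14,-0.02],[0.83,0.14,-0.02],[0.83,0.14,-0.02],[0.83,0.14,-0.02]], "yaw": [-0.1,-0.2,-0.27,-0.27,-0.27,-0.27]}}

```text
clock: 7.55
ee_pos: [552.8, -61.4, 211.5]
tool_rot: [-0.0, 0.73, 0.684, -0.001]
force: [0.4, 0.2, -1.5]
grip_width: 29.3
gripper_force: 30.8
```

```bash
python3 - <<'E'
from h import *
d=grab('wrist','w3.png');P,C=cloud(d);s=arm.sense();print(s['clock'],s['ee_pos'],np.degrees(az()))
m=(abs(P[:,0]-580)<26)&(abs(P[:,1]-168)<26)&(abs(P[:,2]-130)<3)&(C.max(1)<60)
k=P[m];print('knob',m.sum(),cv2.minEnclosingCircle(k[:,:2].astype(np.float32)))
for x0 in (551,595):
    m=(abs(P[:,0]-x0)<9)&(P[:,1]>0)&(P[:,1]<75)&(abs(P[:,2]-78.5)<4)&(C.min(1)>90)
    k=P[m];print('rod',m.sum(),np.polyfit(k[:,1]-40,k[:,0],1) if m.sum()>10 else 0)
# jaw tops z~90 dark
m=(abs(P[:,0]-573)<25)&(P[:,1]>-45)&(P[:,1]<110)&(abs(P[:,2]-90)<3)&(C.max(1)<110)
print(np.histogram(P[m][:,1],bins=np.arange(-45,112,3)))
# held board
hs=cv2.cvtColor(C[None],cv2.COLOR_BGR2HSV)[0];m=(hs[:,0]>45)&(hs[:,0]<90)&(hs[:,1]>90)&(P[:,2]>170)&(P[:,2]<230)
print('held',m.sum(),cv2.minAreaRect(P[m][:,:2].astype(np.float32)),np.percentile(P[m][:,2],[5,25,50,75,95]))
plan(573,42,170,-3.3)
E
```

```text
7.6 [552.90533049 -61.46368797 211.73423228] -3.725119552733685
knob 0 ((0.0, 0.0), 0.0)
rod 1508 [5.77177766e-02 5.50534729e+02]
rod 1535 [5.65470195e-02 5.94011443e+02]
(array([  0,   0,   0,   0,   0,  62, 209, 200, 192, 210, 251, 272,  75,
         0,   0,   0,   0,   0,   0,   0,   0,   0,   0,   0,   0,   0,
         0,   0,   0,   0,   0,   0,   0,   0,   0,   0,   0,   0,   0,
         0,   0,   0,   0,   0,   0,   0,   0,   0,   0,   0,   0,   0]), array([-45, -42, -39, -36, -33, -30, -27, -24, -21, -18, -15, -12,  -9,
        -6,  -3,   0,   3,   6,   9,  12,  15,  18,  21,  24,  27,  30,
        33,  36,  39,  42,  45,  48,  51,  54,  57,  60,  63,  66,  69,
        72,  75,  78,  81,  84,  87,  90,  93,  96,  99, 102, 105, 108,
       111]))
held 11714 ((552.3746337890625, -59.266998291015625), (90.84712982177734, 70.4205551147461), 86.57659912109375) [207.12387378 207.74180114 208.14958171 208.57934732 209.16345818]
yaw total rad -0.007419735909808267 now az -3.725119552733672 j6 1.5254365173554731
[ 0.523  0.067  0.209 -0.007]
[ 0.523  0.069  0.209 -0.007]
```

View pics/w3.png

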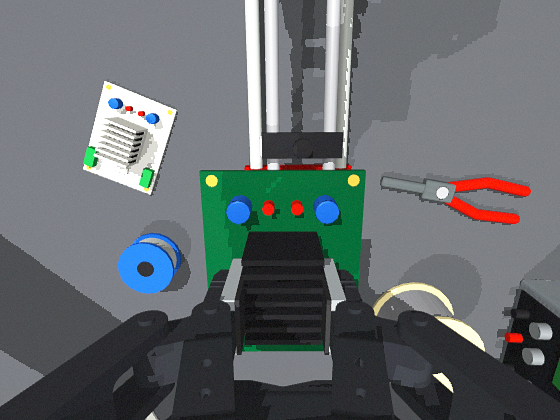

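The held board is square and level. Its centre is at TCP +2 mm in y and its underside is 6.6 mm below the TCP. The back jaw (about (300,145)) has its lip at world y≈−8, so the rest point is about (572.4,42.5).

>>> {"method": "carry_out", "body": {"claw": [1,1,1,1], "slide": [[0.2,0.03,0.1],[0.4,0.06,0.2],[0.52,0.07,0.2],[0.52,0.07,0.2]], "yaw": [0,0,0,0]}}

```text
clock: 8.0
ee_pos: [563.7, -8.3, 192.2]
tool_rot: [-0.0, 0.729, 0.685, -0.0]
force: [0.3, 0.1, -0.6]
grip_width: 29.2
gripper_force: 30.9
```

>>> {"method": "carry_out", "body": {"claw": [1,1,1,1,1], "slide": [[0.2,0.03,0.1],[0.4,0.06,0.3],[0.51,0.07,0.4],[0.51,0.07,0.5],[0.51,0.07,0.5]], "yaw": [0,0,0,0,0]}}

```text
clock: 8.5
ee_pos: [572.9, 40.9, 141.1]
tool_rot: [-0.001, 0.729, 0.684, -0.001]
force: [-0.1, -0.1, -1.5]
grip_width: 29.6
gripper_force: 30.9
```

```bash
python3 - <<'E'
from h import *
d=grab('wrist','w4.png');P,C=cloud(d);s=arm.sense();print(s['clock'],s['ee_pos'],np.degrees(az()))
m=(abs(P[:,0]-580)<30)&(abs(P[:,1]-168)<30)&(abs(P[:,2]-130)<3)&(C.max(1)<70)
k=P[m]
if m.sum()>5: print('knob',m.sum(),cv2.minEnclosingCircle(k[:,:2].astype(np.float32)),np.percentile(k,[1,99],axis=0))
m=(abs(P[:,0]-573)<25)&(P[:,1]>60)&(P[:,1]<115)&(abs(P[:,2]-90)<3)&(C.max(1)<110)
print(np.histogram(P[m][:,1],bins=np.arange(80,112,2)))
hs=cv2.cvtColor(C[None],cv2.COLOR_BGR2HSV)[0];m=(hs[:,0]>45)&(hs[:,0]<90)&(hs[:,1]>90)&(P[:,2]>110)&(P[:,2]<170)
print('held',m.sum(),cv2.minAreaRect(P[m][:,:2].astype(np.float32)),np.percentile(P[m][:,2],[5,25,50,75,95]))
plan(572.8,40.5,91,-3.4)
E
```

```text
8.55 [573.43917322  40.75802841 141.95109   ] -3.6488122098148303
knob 387 ((579.0477294921875, 153.674072265625), 11.145111083984375) [[568.65691466 149.95932553 127.08425633]
 [589.41812215 154.16159866 131.61744765]]
(array([  0,   0,   0,   0,   0,  49, 260, 343, 340, 356, 353, 356, 230,
        27,   1]), array([ 80,  82,  84,  86,  88,  90,  92,  94,  96,  98, 100, 102, 104,
       106, 108, 110]))
held 11762 ((574.47216796875, 77.98397064208984), (160.37355041503906, 70.56889343261719), 86.78302001953125) [136.7354121  137.35869454 137.77419737 138.18660977 138.76836637]
yaw total rad -0.004342592280431878 now az -3.648812209814843 j6 1.7058750914518124
[-0.003 -0.006  0.51  -0.009]
```

View pics/w4.png

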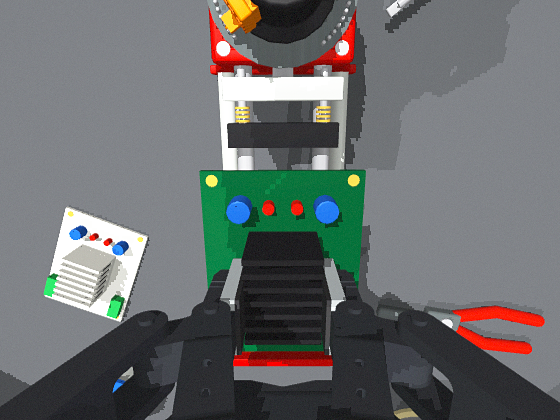

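The board is above and between the jaws. The sprung jaw (at (285,133)) has its lip at y≈92, so the middle is y≈42. I'll lower gently.

>>> {"method": "carry_out", "body": {"claw": [1,1,1,1,1,1,1], "slide": [[0,-0.01,0.15],[0,-0.01,0.28],[0,-0.01,0.38],[0,-0.01,0.45],[0,-0.01,0.49],[0,-0.01,0.52],[0,-0.01,0.52]], "yaw": [-0.01,-0.01,-0.01,-0.01,-0.01,-0.01,-0.01]}}

```text
clock: 9.25
ee_pos: [573.1, 41.7, 90.2]
tool_rot: [-0.0, 0.727, 0.686, -0.0]
force: [0.9, 0.3, -1.0]
grip_width: 29.2
gripper_force: 30.9
```

>>> {"method": "carry_out", "body": {"claw": [1,1,1,1], "slide": [[0,0,0.01],[0,0,0.02],[0,0,0.025],[0,0,0.025]], "yaw": [0,0,0,0]}}

```text
clock: 9.65
ee_pos: [573.1, 41.8, 87.9]
tool_rot: [0.0, 0.727, 0.686, 0.0]
force: [0.9, -0.0, -0.9]
grip_width: 29.8
gripper_force: 30.9
```

>>> {"method": "carry_out", "body": {"claw": [1,1,1,1], "slide": [[-0.01,0,0.005],[-0.01,0,0.01],[-0.01,0,0.015],[-0.01,0,0.015]], "yaw": [0,0,0,0]}}

```text
clock: 10.05
ee_pos: [573.0, 40.7, 86.8]
tool_rot: [0.0, 0.727, 0.686, 0.0]
force: [-1.1, -0.7, 3.3]
grip_width: 29.5
gripper_force: 31.3
```

>>> {"method": "carry_out", "body": {"claw": [1,1,1], "slide": [[0,0,0.005],[0,0,0.01],[0,0,0.01]], "yaw": [0,0,0]}}

```text
clock: 10.35
ee_pos: [573.1, 40.7, 86.8]
tool_rot: [0.0, 0.727, 0.686, 0.0]
force: [-3.6, -1.2, 9.9]
grip_width: 29.5
gripper_force: 32.2
```

The board rests on the rods. Releasing.

>>> {"method": "carry_out", "body": {"claw": [0.6,0.5,0.4,0.3,0.3,0.3], "slide": [[0,0,-0.005],[0,0,-0.01],[0,0,-0.01],[0,0,-0.01],[0,0,-0.01],[0,0,-0.01]], "yaw": [0,0,0,0,0,0]}}

```text
clock: 10.95
ee_pos: [573.0, 40.8, 86.1]
tool_rot: [-0.0, 0.727, 0.686, -0.0]
force: [-0.7, 1.2, 0.0]
grip_width: 60.1
gripper_force: 0.0
```

>>> {"method": "carry_out", "body": {"claw": [0.2,0,0,0,0], "slide": [[0,0,-0.1],[0,0,-0.3],[0,0,-0.7],[0,0,-1],[0,0,-1]], "yaw": [0,0,0,0,0]}}

```text
clock: 11.45
ee_pos: [576.5, 41.0, 192.0]
tool_rot: [0.003, 0.727, 0.686, 0.004]
force: [-0.3, 0.4, -0.2]
grip_width: 85.4
gripper_force: 0.0
```

```bash
python3 - <<'E'
from h import *
d=grab('wrist','w5.png');P,C=cloud(d);s=arm.sense();print(s['clock'],s['ee_pos'],np.degrees(az()))
m=(abs(P[:,0]-580)<32)&(abs(P[:,1]-168)<32)&(abs(P[:,2]-130)<3)
k=P[m];print('knob',m.sum(),cv2.minEnclosingCircle(k[:,:2].astype(np.float32)),np.percentile(k,[1,99],axis=0))
hs=cv2.cvtColor(C[None],cv2.COLOR_BGR2HSV)[0];m=(hs[:,0]>8)&(hs[:,0]<22)&(hs[:,1]>150)&(P[:,2]>110)&(P[:,2]<130)&(abs(P[:,1]-168)<40)&(abs(P[:,0]-580)<40)
o=P[m];print('orange',m.sum(),o.mean(0));
for sg in (-1,1):
    q=o[(o[:,0]-580)*sg>5]; q=q[q[:,2]>122]
    if len(q):print(sg,len(q),q.mean(0),cv2.minAreaRect(q[:,:2].astype(np.float32)))
m=(hs[:,0]>45)&(hs[:,0]<90)&(hs[:,1]>90)&(P[:,2]>76)&(P[:,2]<90)&(abs(P[:,0]-573)<60)&(abs(P[:,1]-42)<60)
print('board',m.sum(),cv2.minAreaRect(P[m][:,:2].astype(np.float32)),np.percentile(P[m][:,2],[5,50,95]))
plan(579.5,169.5,185,-3.3+41.25)
E
```

```text
11.5 [575.12943202  40.94240927 189.55624798] -3.3243978362903324
knob 2133 ((576.2271728515625, 164.4330596923828), 22.863601684570312) [[557.7982863  150.36991439 127.10919792]
 [597.36364375 166.78217095 132.17431985]]
orange 337 [561.85581259 154.7629088  123.30670444]
-1 263 [560.89660356 155.91729031 125.33727624] ((560.6837158203125, 157.9070587158203), (10.382906913757324, 19.51332664489746), 34.13582229614258)
board 7000 ((572.6787109375, 41.40745162963867), (93.66963195800781, 70.03038024902344), 86.97264099121094) [82.40666372 83.51448435 84.73455489]
yaw total rad -0.7203741390212897 now az -3.3243978362903195 j6 1.6998908785525295
[ 0.643 -0.015  0.023 -0.72 ]
[ 0.607  0.212  0.023 -0.72 ]
```

View pics/w5.png

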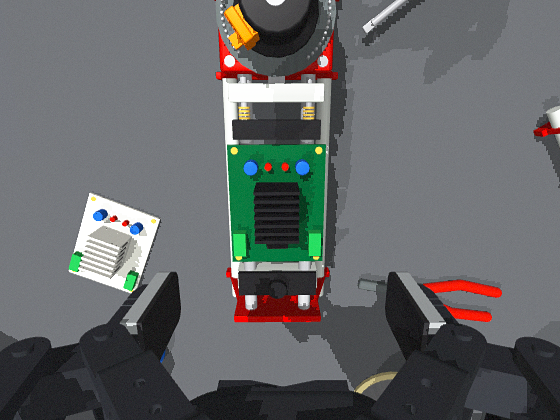

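The board lies flat at (572.7,41.4) between the jaws. The knob's near tab is at (240,28). Going over the knob, at about (579,169.3).

>>> {"method": "carry_out", "body": {"claw": [0,0,0,0], "slide": [[0.3,-0.01,0.0],[0.64,-0.02,0.0],[0.64,-0.02,0.0],[0.64,-0.02,0.0]], "yaw": [-0.25,-0.5,-0.72,-0.72], "squeeze": 20}}

```text
clock: 11.9
ee_pos: [573.8, 105.5, 185.1]
tool_rot: [-0.001, 0.592, 0.806, -0.001]
force: [0.3, -0.4, -0.4]
grip_width: 85.4
gripper_force: 0.0
```

```bash
python3 - <<'E'
from h import *
d=grab('wrist','w6.png');P,C=cloud(d);s=arm.sense();print(s['clock'],s['ee_pos'],np.degrees(az()))
m=(abs(P[:,0]-580)<32)&(abs(P[:,1]-168)<32)&(abs(P[:,2]-130)<3)
k=P[m];print('knob',m.sum(),np.percentile(k,[1,99],axis=0))
hs=cv2.cvtColor(C[None],cv2.COLOR_BGR2HSV)[0];m=(hs[:,0]>8)&(hs[:,0]<22)&(hs[:,1]>150)&(P[:,2]>122)&(P[:,2]<130)&(abs(P[:,1]-168)<40)&(abs(P[:,0]-580)<40)
o=P[m];print('orange',m.sum());
for sg in (-1,1):
    q=o[(o[:,0]-580)*sg>5]
    if len(q):print(sg,len(q),q.mean(0),cv2.minAreaRect(q[:,:2].astype(np.float32)))
plan(579,169.3,150,-3.3+41.25)
E
```

```text
11.95 [573.9258912  104.92011864 185.27245131] 17.216113022049257
knob 4154 [[560.5283956  151.5864861  127.14923669]
 [600.48210853 188.22502687 132.35153723]]
orange 938
-1 462 [560.12171504 157.52352702 125.8724952 ] ((560.6188354492188, 157.76756286621094), (9.50532054901123, 18.958852767944336), 30.538293838500977)
1 476 [599.34087038 182.29363806 126.12783932] ((598.7086791992188, 181.6246337890625), (9.793103218078613, 18.61272430419922), 32.411956787109375)
yaw total rad -0.3618745945016175 now az 17.216113022049257 j6 1.451281254526007
[ 0.6    0.239  0.353 -0.724]
```

View pics/w6.png

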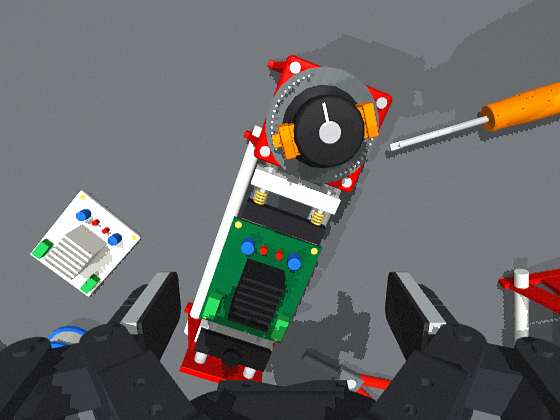

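Tabs are at (285,140) and (370,120) in the image. Their midpoint is world (579.7,169.8) and their line is at azimuth ≈32°, so the knob starts near 0.105 rad.

```bash
python3 - <<'E'
from h import *
plan(580,169.8,150,32)
E
```

```text
yaw total rad -0.2580275040079547 now az 17.216113022049257 j6 1.451281254526007
[ 0.602  0.25   0.353 -0.516]
```

>>> {"method": "carry_out", "body": {"claw": [0,0,0,0,0,0], "slide": [[0.3,0.12,0.1],[0.6,0.25,0.2],[0.6,0.25,0.3],[0.6,0.25,0.3],[0.6,0.25,0.3],[0.6,0.25,0.3]], "yaw": [-0.25,-0.5,-0.52,-0.52,-0.52,-0.52]}}

```text
clock: 12.55
ee_pos: [580.9, 168.4, 156.7]
tool_rot: [0.0, 0.484, 0.875, -0.0]
force: [0.4, -0.2, 0.5]
grip_width: 85.4
gripper_force: 0.0
```

```bash
python3 - <<'E'
from h import *
print(arm.sense()['ee_pos'])
plan(580,169.8,98,32)
E
```

```text
[580.90322232 168.39540923 156.73621272]
yaw total rad 0.0008988089559420764 now az 32.051497959764035 j6 1.2936834226515095
[ 0.017 -0.     0.587  0.002]
```

>>> {"method": "carry_out", "body": {"claw": [0,0,0,0,0,0.1,0.2,0.3,0.34,0.36], "slide": [[0.02,0,0.2],[0.02,0,0.4],[0.02,0,0.5],[0.02,0,0.58],[0.02,0,0.59],[0.02,0,0.59],[0.02,0,0.59],[0.02,0,0.59],[0.02,0,0.59],[0.02,0,0.59]], "yaw": [0,0,0,0,0,0,0,0,0,0], "squeeze": 20}}

```text
clock: 13.55
ee_pos: [579.8, 171.3, 97.6]
tool_rot: [0.0, 0.483, 0.875, 0.0]
force: [-0.7, -0.5, -0.1]
grip_width: 54.1
gripper_force: 0.0
```

>>> {"method": "carry_out", "body": {"claw": [0.38,0.39,0.4,0.41,0.42,0.43], "slide": [[0,0,0],[0,0,0],[0,0,0],[0,0,0],[0,0,0],[0,0,0]], "yaw": [0,0,0,0,0,0]}}

```text
clock: 14.15
ee_pos: [580.3, 171.6, 98.6]
tool_rot: [0.001, 0.483, 0.875, 0.001]
force: [-1.3, -0.1, 8.7]
grip_width: 49.5
gripper_force: 8.4
```

>>> {"method": "carry_out", "body": {"claw": [0.44,0.46,0.48,0.5,0.52,0.55,0.6,0.6,0.6], "slide": [[0,0,0],[0,0,0],[0,0,0],[0,0,0],[0,0,0],[0,0,0],[0,0,0],[0,0,0],[0,0,0]], "yaw": [0,0,0,0,0,0,0,0,0]}}

```text
clock: 15.05
ee_pos: [579.8, 171.2, 99.7]
tool_rot: [0.001, 0.483, 0.875, 0.001]
force: [-4.6, -1.6, 14.9]
grip_width: 41.4
gripper_force: 19.3
```

```bash
python3 - <<'E'
from h import *
s=arm.sense();print(s['clock'],s['ee_pos'],np.degrees(az()),s['force'],s['ft_torque'],s['gripper_force'],s['grip_width'])
E
```

```text
15.05 [579.77008576 171.2340099   99.66996345] 32.19843161631703 [-4.61389159 -1.62758114 14.86021531] [-0.32828597  1.05337996 -0.00817427] 19.25281584262848 41.43783659827091
```

Both tabs are fully in at 19 N. Turning clockwise.

>>> {"method": "carry_out", "body": {"claw": [0.6,0.6,0.6,0.6,0.6,0.6,0.6,0.6,0.6,0.6], "slide": [[0,0,-0.01],[0,0,-0.01],[0,0,-0.01],[0,0,-0.01],[0,0,-0.01],[0,0,-0.01],[0,0,-0.01],[0,0,-0.01],[0,0,-0.01],[0,0,-0.01]], "yaw": [0.1,0.2,0.3,0.4,0.5,0.6,0.7,0.8,0.8,0.8]}}

```text
clock: 16.05
ee_pos: [580.4, 171.5, 99.8]
tool_rot: [0.001, 0.648, 0.762, 0.001]
force: [-1.9, -0.8, 9.1]
grip_width: 41.2
gripper_force: 20.9
```

```bash
cat > st.py <<'E'
from h import *
s=arm.sense();print(s['clock'],s['ee_pos'],np.degrees(az()),s['force'],s['ft_torque'],s['gripper_force'],s['grip_width'])
E
python3 st.py
```

```text
16.05 [580.4030763  171.48180812  99.81105387] 9.279589041686283 [-1.88743114 -0.82762938  9.09454462] [-0.10867151  0.38113694  0.01941707] 20.880357921123505 41.20996873062105
```

>>> {"method": "carry_out", "body": {"claw": [0.6,0.6,0.6,0.6,0.6,0.6], "slide": [[0,0,0],[0,0,0],[0,0,0],[0,0,0],[0,0,0],[0,0,0]], "yaw": [0.1,0.2,0.3,0.4,0.4,0.4]}}

```text
clock: 16.65
ee_pos: [580.7, 171.5, 99.8]
tool_rot: [0.001, 0.72, 0.694, 0.001]
force: [-0.9, -0.6, 7.0]
grip_width: 41.5
gripper_force: 20.7
```

```bash
python3 st.py
```

```text
16.65 [580.73949645 171.48630925  99.81878051] -2.1816138351633003 [-0.85325348 -0.56775651  7.04341589] [-0.12761737  0.30507275 -0.05202584] 20.716017186641693 41.484942256856414
```

>>> {"method": "carry_out", "body": {"claw": [0.6,0.6,0.6,0.6], "slide": [[0,0,0],[0,0,0],[0,0,0],[0,0,0]], "yaw": [0.06,0.12,0.16,0.16]}}

```text
clock: 17.05
ee_pos: [580.9, 171.5, 99.8]
tool_rot: [0.001, 0.748, 0.664, 0.001]
force: [-1.5, -0.6, 7.6]
grip_width: 41.0
gripper_force: 20.7
```

```bash
cat > tq.py <<'E'
from h import *
T=[];A=[];F=[];N=6
for i in range(N):
    s=arm.sense();T.append(s['ft_torque'][2]);A.append(az());F.append(s['force']);d=arm.get_image('wrist')
a=np.degrees(np.mean(A))
print(s['clock'],'tq',np.mean(T),np.std(T),'az',a,'angle',.72-np.radians(a+3.3),np.mean(F,0),s['gripper_force'],s['grip_width'])
np.savez('wrist.npz',**{k:np.array(d[k]) for k in d})
E
python3 tq.py
```

```text
17.3 tq -0.0011706908369869989 0.014191661535709981 az -6.767773640731169 angle 0.7805240677446298 [-0.80866524 -0.27259574  7.74119103] 20.66393494606018 41.675631290017535
```

>>> {"method": "carry_out", "body": {"claw": [0.6,0.6,0.6,0.6], "slide": [[0,0,0],[0,0,0],[0,0,0],[0,0,0]], "yaw": [0.06,0.12,0.12,0.12]}}

```text
clock: 17.75
ee_pos: [581.0, 171.5, 99.8]
tool_rot: [0.001, 0.767, 0.641, 0.001]
force: [0.3, -0.3, 8.3]
grip_width: 41.2
gripper_force: 20.6
```

```bash
python3 tq.py
```

```text
18.0 tq -0.032118537647634116 0.04093048654230018 az -10.202176405106405 angle 0.8404657038225727 [-0.32684821 -0.39062238  7.58899123] 20.614059269428253 41.61902064649299
```

```bash
cat > jaw.py <<'E'
from h import *
for n in ('scene','top'):
    P,C=cloud(grab(n))
    m=(abs(P[:,0]-573)<28)&(P[:,1]>-40)&(P[:,1]<110)&(abs(P[:,2]-90)<3)&(C.max(1)<110)
    h,e=np.histogram(P[m][:,1],bins=np.arange(-40,112,4));print(n,[(int(b),int(a)) for a,b in zip(h,e) if a])
    hs=cv2.cvtColor(C[None],cv2.COLOR_BGR2HSV)[0];m=(hs[:,0]>45)&(hs[:,0]<90)&(hs[:,1]>90)&(P[:,2]>76)&(P[:,2]<88)&(abs(P[:,0]-573)<60)&(abs(P[:,1]-42)<65)
    print('board',m.sum(),cv2.minAreaRect(P[m][:,:2].astype(np.float32)) if m.sum() else 0)
E
python3 jaw.py
```

```text
scene [(-32, 1), (-28, 11), (-24, 13), (-20, 11), (-16, 12), (-12, 15), (-8, 1), (-4, 1), (0, 6), (4, 4), (8, 1), (12, 1), (16, 1), (20, 1), (24, 2), (28, 1), (32, 4), (36, 1), (40, 1), (44, 1), (48, 4), (52, 3), (56, 1), (60, 1), (64, 1), (68, 1), (72, 1), (76, 17), (80, 16), (84, 18), (88, 5)]
board 306 ((572.5537719726562, 33.488731384277344), (84.97992706298828, 69.3613052368164), 86.5721206665039)
top [(-28, 23), (-24, 23), (-20, 31), (-16, 33), (-12, 23), (-8, 10), (0, 1), (4, 3), (8, 1), (20, 2), (24, 1), (32, 2), (36, 1), (44, 1), (48, 2), (52, 1), (56, 1), (60, 1), (64, 2), (76, 28), (80, 42), (84, 22), (88, 21)]
board 578 ((574.3775634765625, 33.736297607421875), (82.82997131347656, 70.09262084960938), 89.38568878173828)
```

The jaw is following the knob and the board is nearly at the back jaw. Small steps from here.

>>> {"method": "carry_out", "body": {"claw": [0.6,0.6,0.6], "slide": [[0,0,0],[0,0,0],[0,0,0]], "yaw": [0.05,0.1,0.1]}}

```text
clock: 18.45
ee_pos: [581.1, 171.4, 99.8]
tool_rot: [0.001, 0.783, 0.622, 0.001]
force: [0.2, -0.1, 8.0]
grip_width: 41.1
gripper_force: 20.6
```

```bash
python3 tq.py
```

```text
18.7 tq 0.05074102365753012 0.021987262940531167 az -13.068926484427736 angle 0.8904999315385386 [-0.38211938 -0.42458912  7.72029245] 20.581628680229187 41.09193286045068
```

>>> {"method": "carry_out", "body": {"claw": [0.6,0.6,0.6], "slide": [[0,0,0],[0,0,0],[0,0,0]], "yaw": [0.04,0.08,0.08]}}

```text
clock: 19.05
ee_pos: [581.1, 171.4, 99.8]
tool_rot: [0.001, 0.795, 0.606, 0.002]
force: [-0.5, -0.8, 7.8]
grip_width: 41.4
gripper_force: 20.5
```

```bash
python3 tq.py
```

```text
19.3 tq 0.060067119979338356 0.02028451343647007 az -15.352604402962866 angle 0.9303576302720674 [-0.302919   -0.77799576  7.59439175] 20.543250739574432 41.57744877778976
```

>>> {"method": "carry_out", "body": {"claw": [0.6,0.6,0.6], "slide": [[0,0,0],[0,0,0],[0,0,0]], "yaw": [0.04,0.08,0.08]}}

```text
clock: 19.65
ee_pos: [581.2, 171.4, 99.8]
tool_rot: [0.001, 0.807, 0.59, 0.002]
force: [0.0, -2.2, 8.2]
grip_width: 41.2
gripper_force: 20.5
```

```bash
sed -i 's/N=6/N=10/' tq.py; python3 tq.py; python3 jaw.py
```

```text
20.1 tq 0.13720145710347048 0.04140635663236938 az -17.635766254868965 angle 0.97020632194376 [ 0.09976462 -0.83538711  7.49495231] 20.509212613105774 41.37973846346271
scene [(-32, 2), (-28, 9), (-24, 8), (-20, 14), (-16, 17), (-12, 16), (-4, 1), (0, 2), (4, 3), (8, 2), (12, 1), (16, 1), (20, 4), (24, 2), (28, 2), (32, 3), (36, 3), (40, 3), (44, 1), (48, 1), (52, 2), (56, 3), (64, 1), (68, 1), (72, 7), (76, 15), (80, 17), (84, 17), (88, 2)]
board 302 ((572.1390380859375, 33.23485565185547), (84.98900604248047, 72.31938934326172), 86.99885559082031)
top [(-28, 26), (-24, 19), (-20, 34), (-16, 32), (-12, 21), (-8, 11), (-4, 1), (0, 3), (4, 1), (12, 2), (20, 1), (24, 3), (32, 1), (36, 3), (40, 2), (44, 1), (48, 2), (52, 1), (76, 32), (80, 36), (84, 19), (88, 15)]
board 572 ((574.5620727539062, 33.31586837768555), (82.12230682373047, 69.6945571899414), 87.70345306396484)
```

>>> {"method": "carry_out", "body": {"claw": [0.6,0.6,0.6,0.6], "slide": [[0,0,0],[0,0,0],[0,0,0],[0,0,0]], "yaw": [0.04,0.08,0.12,0.12]}}

```text
clock: 20.65
ee_pos: [581.3, 171.4, 99.8]
tool_rot: [0.001, 0.825, 0.566, 0.002]
force: [0.1, -1.2, 7.2]
grip_width: 41.3
gripper_force: 20.5
```

```bash
python3 tq.py
```

```text
21.1 tq 0.22767177356887375 0.016249136364417622 az -21.061196675316754 angle 1.0299913610785476 [-0.03387274 -0.89232395  7.12609717] 20.463699102401733 41.037595022788146
```

>>> {"method": "carry_out", "body": {"claw": [0.6,0.6,0.6], "slide": [[0,0,0],[0,0,0],[0,0,0]], "yaw": [0.03,0.07,0.07]}}

```text
clock: 21.45
ee_pos: [581.3, 171.4, 99.8]
tool_rot: [0.001, 0.834, 0.551, 0.002]
force: [-0.9, -1.0, 8.1]
grip_width: 41.4
gripper_force: 20.4
```

```bash
python3 tq.py
```

```text
21.9 tq 0.26937208447373606 0.03209176062684205 az -23.060246455898525 angle 1.0648813616609698 [ 0.17364892 -0.98641686  7.35256377] 20.44110596179962 41.515724401193694
```

Jaw force is about 11 N at knob angle ≈1.065, just past the lock position at 1.05. Releasing.

>>> {"method": "carry_out", "body": {"claw": [0,0,0,0,0,0,0], "slide": [[0,0,0],[0,0,0],[0,0,0],[0,0,0],[0,0,0],[0,0,0],[0,0,0]], "yaw": [0,0,0,0,0,0,0]}}

```text
clock: 22.65
ee_pos: [579.6, 171.2, 98.3]
tool_rot: [-0.0, 0.834, 0.551, -0.0]
force: [0.5, -0.1, 0.1]
grip_width: 85.4
gripper_force: 0.0
```

>>> {"method": "carry_out", "body": {"claw": [0,0,0,0,0,0], "slide": [[0,0,-0.2],[0,0,-0.5],[0,0,-0.8],[-0.3,0,-1],[-0.6,0,-1],[-0.6,0,-1]], "yaw": [0,0,0,0,0,0]}}

```text
clock: 23.25
ee_pos: [555.0, 113.5, 199.5]
tool_rot: [0.001, 0.835, 0.55, -0.0]
force: [0.1, 0.9, -0.4]
grip_width: 85.3
gripper_force: 0.0
```

```bash
python3 - <<'E'
from h import *
d=grab('wrist','w7.png');P,C=cloud(d);s=arm.sense();print(s['clock'],s['ee_pos'],s['force'])
hs=cv2.cvtColor(C[None],cv2.COLOR_BGR2HSV)[0];m=(hs[:,0]>8)&(hs[:,0]<22)&(hs[:,1]>150)&(P[:,2]>122)&(P[:,2]<130)&(abs(P[:,1]-168)<40)&(abs(P[:,0]-580)<40)
o=P[m];q=[o[(o[:,0]-580)*g>5] for g in (-1,1)];q=[x for x in q if len(x)]
for x in q: print(x.mean(0),cv2.minAreaRect(x[:,:2].astype(np.float32)))
if len(q)==2:
    r=q[1].mean(0)-q[0].mean(0);a=np.arctan2(r[1],r[0]);print('angle',.72-a-np.radians(3.3),np.hypot(*r[:2]))
E
python3 jaw.py
```

```text
23.3 [555.65497159 114.86803857 198.93440472] [ 0.84517686  0.1948985  -0.18702965]
[558.58659218 178.61140131 125.99628733] ((558.892578125, 178.0244140625), (18.938560485839844, 9.578099250793457), 67.66510772705078)
[601.92732457 161.27948317 125.90725896] ((601.5293579101562, 161.54153442382812), (18.566246032714844, 9.170562744140625), 69.62166595458984)
angle 1.0428234913518453 46.67777276541247
scene [(-32, 2), (-28, 8), (-24, 13), (-20, 9), (-16, 13), (-12, 16), (-8, 6), (-4, 2), (0, 4), (12, 1), (16, 1), (20, 1), (24, 3), (28, 2), (32, 5), (36, 2), (40, 2), (44, 3), (48, 4), (52, 3), (56, 5), (60, 1), (64, 1), (68, 1), (72, 5), (76, 21), (80, 18), (84, 19), (88, 2)]
board 295 ((571.8273315429688, 32.338165283203125), (83.32910919189453, 75.1923828125), 87.43791961669922)
top [(-28, 23), (-24, 23), (-20, 31), (-16, 35), (-12, 20), (-8, 11), (0, 2), (4, 3), (8, 2), (12, 5), (20, 1), (24, 2), (32, 2), (36, 3), (44, 2), (48, 1), (64, 1), (72, 1), (76, 33), (80, 36), (84, 18), (88, 15)]
board 533 ((575.142578125, 32.74104690551758), (82.22228240966797, 69.34224700927734), 87.01509857177734)
```

View pics/w7.png

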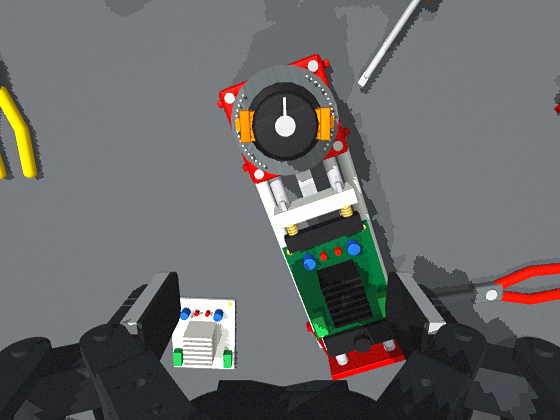

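The knob is locked at about 1.05 rad. Its tabs, at (245,127) and (326,124), are out, and the board is nipped square between the jaws at about 10–11 N.

```bash
python3 -c "
from station import arm
print(arm.hand_in())"
```

```text
the job is handed in; nothing more can be done
None
```

I laid the board on the rods, nipped it against the back jaw at about 10–11 N and locked the knob at about 1.05 rad with both tabs out; the job was handed in at about 23 s, and no verdict came back.

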